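Seat the lens barrel in the V-block and hold it pressed

TASK

First blow the V-block clean by pressing its red air pedal down to the stop for a moment, and let it come up again. Then take the lens barrel from its grey rest and lay it lengthwise in the V-block, centred between the block's ends with its brass lens end towards the blue plate, and finish while still holding it there, pushed gently (about 10 N) straight down so that it bears on both white V faces. Do not force it, and leave the things lying around it undisturbed.

Things in the scene. Friction and masses are not known exactly. Their poses are not given: they have to be found in the camera images.
- fixture: Fixed aluminium base plate 180 (x) x 220 (y) x 10 mm with the V-block on its +y half and the red air pedal on its -y half. Origin: centre of its underside, on the table; z up. The V groove runs along x over y = +50 mm. A blue upright plate (50 mm wide, top at 72 mm) stands across the groove, its near side at x = +82 mm; a brass nozzle 24 mm high at x = -81 mm.
- v_seat (a point): Where the middle of the seated barrel's axis comes, 55 mm above the table; x along the groove to the blue plate, y across, z up. The block is two dark steel V supports, each 30 mm long, 68 mm wide, 54 mm high, centred at x = -43 and +43 mm; the 56 mm gap between them (x -28 to +28) is open down to 10 mm above the table, so fingers round the barrel fit in it.
- v_face_left: White plastic face of the V on the +y side, sloping at 45 degrees (28 mm wide, one piece on each support). Origin: middle of the line where the seated barrel touches it, 12 mm to +y of v_seat and 12 mm below it.
- v_face_right: The same on the -y side: origin 12 mm to -y of v_seat and 12 mm below it.
- pedal (a joint): Air pedal: red plate 100 x 50 x 6 mm with black rubber tread, hinged at its +x end (fixture x = +58, y = -70, 24 mm above the table), free end to -x and raised. 0 = up, 0.28 rad = on its stop; tilt from level 0.35 rad up, 0.07 rad at the stop. Springs back; pressed on pedal_pad it takes about 3 N to start, 7 N at the stop.
- pedal_pad (a point): On top of the pedal's tread, mid-width, 80 mm from the hinge: the place to press. About 57 mm above the table when up, 35 mm on the stop; moves with the pedal.
- barrel: Lens barrel, loose: cylinder 34 mm diameter, 130 mm long, about 0.18 kg; silver grip band 56 mm long in the middle, black either side, brass ring and glass at its +x end, steel thread at its -x end. Origin: middle of its axis; x along the axis to the brass end. Take it across the silver band. It may be turned about its own axis.
- barrel_front (a point): Centre of the brass and glass lens end of the barrel, 65 mm from the origin.
- rest: Fixed grey rest 116 (its x) x 56 mm, with two saddles 14 mm long at x = -45 and +45 mm, tops 26 mm above the table; the barrel lies in it along x with its axis 36 mm above the table, and its bare middle is free to grip (rest plate below it 8 mm high). Origin: centre of its underside, on the table.
- screw_dish: Small steel dish with screws, 68 mm across, 12 mm high; leave it alone. Origin: centre of its underside.
- kapton_tape: Roll of amber tape lying flat, 62 mm across, 12 mm high; leave it alone. Origin: centre of its underside.
- uv_glue: Upright green needle bottle, 22 mm across, 83 mm high; leave it alone. Origin: centre of its underside.
- tweezers: Fine steel tweezers lying on the table, 14 x 122 x 9 mm, long along their y; leave them alone. Origin: centre of their underside.

How it is judged:
By the outcome, as a careful person would: the job done as asked, in the order asked, and still so for the second after the job is handed in, while the arm keeps its last pose, push and grip.
It also fails if it takes over 64 s, if anything falls off the work surface, if the arm or the gripper's body presses on something with over 40 N, if the wrist force passes 120 N, or if a joint passes its speed limit or range.

ROBOT

A 6-joint arm with a two-finger parallel gripper is mounted at the origin on a cart in front of the work surface, level with it; the furniture and walls round the work are solid. World frame = base frame: x ahead of the robot, y to its left, z up, the work surface at z = 0. Lengths are in m, angles in degrees, forces in N, time in s.
With the tool pointing down it reaches from about 0.325 to 0.9 m from the base axis. Payload 6.1 kg.
Tool frame: the origin (TCP) lies at the centre of the arm's flange, where the gripper is bolted on; the fingertips stand 173 mm ahead of it and the grasp point (between the pads) lies 155 mm ahead of it (bot.pinch_z is the distance from the TCP to the grasp point, in m); z points along the fingers, y is the line along which they close (so a half turn about z gives the same grasp; the last joint's range is limited). The gripper opens to 85 mm and grips with 20 to 120 N. Pads are 22 mm wide; open, the fingers measure 114 mm over their backs; the gripper's body (76 mm by 85 mm) begins 54 mm behind the grasp point. The pads swing forward as they close: fully open they stand 13 mm farther back than shut.
Start: joints at [-82.053, 12.628, 87.462, -0, 79.91, -7.225], TCP at [0.164, -0.603, 0.405] pointing down, gripper open.
Joint ranges: [-170.65, 170.65], [-52.31, 119.04], [5.05, 147.46], [-71.25, 251.25], [11.57, 151.72], [-153.62, 153.62]. Speed limits (degrees/s): [147.25, 147.25, 172.46, 180, 180, 180].

INTERFACE

Orientations are given as [roll, pitch, yaw] about the fixed x, y, z axes, in that order (R = Rz(yaw) Ry(pitch) Rx(roll)).
In Python, from workcell import bot gives the robot as it stands.
- The arm moves only by the shell command python3 -m handwheel 'ROWS'. ROWS is text: rows parted by semicolons, each of 7 numbers parted by spaces: the shift along the tool's x, y, z in units of 25 mm (1.0 is 25 mm), then the turn, a rotation vector about the tool's x, y, z in units of 6 degrees (1.0 is 6 degrees), then the finger opening in mm, from 0 to 85.4. In form: x y z wx wy wz fingers; .... A call has exactly 5 rows; each row is the pose to reach, as a shift and turn from the pose commanded when the call began, along the tool's axes at that moment; what a row does not reach only later rows make up. A row lasts 1/12 s, in which the tool goes at most 41.7 mm and 7.16 degrees, less where a joint would pass 70% of its speed; a pose out of reach is approached as far as the arm can. A call with a gripper value outside its range is refused whole. The fingers move at their own pace and stop on an object; the grip force is fixed at half the most. Time passes only in rows, so rows that repeat a pose let the fingers close, or fill a call up. It gives the time, the measured TCP pose, the force, the opening and the grip force at its end, in the units of the state.
- bot.get_state(): the state, without advancing time (a new reading comes with each control period).
- bot.grab_frame(name): name is "scene" or "top" or "wrist"; returns a dict with "pixels" (480x640x3 uint8, red, green, blue), "z_map" (480x640 float32, m along the optical axis (not along the pixel's ray), 0 where there is no reading), "intrinsics" (3x3 intrinsics, pixels), "view" (4x4, takes a point from world to camera coordinates); the wrist camera has in their place "mount" (4x4, takes a point from camera to tool coordinates, whose origin is the TCP and whose axes are the flange's). Camera axes: x right, y down, z forward; pixel columns grow to the right and rows downward; lengths in m; the calibration is good to about 2 mm. The wrist camera is an equidistant fisheye: a pixel r from the principal point sees the ray r / f radians off the axis. A picture is of the moment at which its call begins: read the wrist's pose just before it.
- bot.hand_in(): hands the job in; it is judged then, once.
Trained networks look in a picture, given as the dict that the camera call returned (one of the last four; its "shot" number tells which), for a name from the list of things; names that differ only in an ending like _2 or _b are one class to them, and where a whole thing is asked for, a point or a joint stands for the part that bears it (a point fixed in the world has none). Each returns a list of dicts, best first, with "p" (0 to 1); they miss things now and then, are a little off and sometimes report something else, mostly with a low value. They report only what shows in the picture. A call takes as long as a camera call.
- bot.look_for(picture, name): "extent" ([left, top, right, bottom] in pixels, round what is visible of it).
- bot.outline_of(picture, name): "pixels" (480x640 bool, what is visible of it) and "extent" ([left, top, right, bottom] in pixels, round what is visible of it).
- bot.mark_of(picture, name): "xy" ([column, row] in pixels: a listed point, or the origin of a listed thing).
The state is a dict: "time_s": time; "joint_positions": joint angles; "qd": joint speeds; "joint_efforts": joint torques, N m; "tool_pos": TCP position; "ee_rot": TCP orientation; "wrist_force": force on the tool from outside, world axes, zero at the start; "torque": the same for the moment, N m; "gripper_width": finger opening in m; "finger_force": force on a finger pad.
Only numpy, scipy, OpenCV 4.12 (cv2) and the standard library are available. Lean on these libraries where they do the work, as an engineer would, in place of code of your own. Each camera call takes 0.05 s, during which the arm holds its last target. There are 200 camera calls.

## Working session

There is one attempt and no reset: what is moved stays moved. The work goes in short steps, Python scripts to look and compute and a shell command to move; the robot and the scene stay as the last step left them, time stands still between calls to the robot, and variables do not carry over. Pictures are saved under pics/ and viewed, at most 10 in all, crops included, and the job is handed in when it is done.

```bash
mkdir -p pics
cat > h.py <<'E'
import numpy as np, cv2
from workcell import bot
from scipy.spatial.transform import Rotation as R
def world(pic,u,v,z=None):
    """pixel -> world by depth map"""
    K=pic["intrinsics"];T=np.linalg.inv(pic["view"])
    d=pic["z_map"][int(round(v)),int(round(u))] if z is None else z
    p=np.linalg.inv(K)@[u,v,1]*d
    return T[:3,:3]@p+T[:3,3]
def cloud(pic,mask):
    K=pic["intrinsics"];T=np.linalg.inv(pic["view"])
    v,u=np.nonzero(mask&(pic["z_map"]>0));d=pic["z_map"][v,u]
    p=np.linalg.inv(K)@np.vstack([u,v,np.ones_like(u)])*d
    return (T[:3,:3]@p).T+T[:3,3]
def ray(pic,uv):
    K=pic["intrinsics"];T=np.linalg.inv(pic["view"])
    d=T[:3,:3]@(np.linalg.inv(K)@[uv[0],uv[1],1]);return T[:3,3],d/np.linalg.norm(d)
def tri(r1,r2):
    A=0;b=0
    for o,d in(r1,r2):
        P=np.eye(3)-np.outer(d,d);A=A+P;b=b+P@o
    p=np.linalg.solve(A,b);return p,max(np.linalg.norm((np.eye(3)-np.outer(d,d))@(p-o)) for o,d in(r1,r2))
def save(pic,n): cv2.imwrite(f"pics/{n}.png",pic["pixels"][:,:,::-1])
E
python3 - <<'E'
from h import *
np.set_printoptions(precision=4,suppress=True)
s=bot.get_state();print(s)
P={n:bot.grab_frame(n) for n in("scene","top")}
for n in P: save(P[n],n+"0")
for name in["fixture","v_seat","v_face_left","v_face_right","pedal","pedal_pad","barrel","barrel_front","rest","screw_dish","kapton_tape","uv_glue","tweezers"]:
    rs=[]
    for n in P:
        m=bot.mark_of(P[n],name)
        if m:
            print(name,n,[(round(k["p"],2),np.round(k["xy"])) for k in m[:2]],world(P[n],*m[0]["xy"]));rs.append(ray(P[n],m[0]["xy"]))
    if len(rs)==2: print("   tri",*tri(*rs))
E
```

```text
{'time_s': 0.0, 'joint_positions': array([-82.053 ,  12.6757,  87.5261,   0.0003,  79.9091,  -7.2263]), 'qd': array([-0.0382, -0.0272, -0.0499,  0.0685,  0.0434,  0.0718]), 'joint_efforts': array([  0.0002, -49.6906, -38.9386,  -0.0002,   0.0111,  -0.    ]), 'tool_pos': array([ 0.1635, -0.6029,  0.4036]), 'ee_rot': array([-179.89  ,   -0.0143,   15.1731]), 'wrist_force': array([-0.3538, -0.6857, -0.2397]), 'torque': array([-0.0572,  0.0434, -0.0012]), 'finger_force': 0.0, 'gripper_width': 0.08504694987627472}
fixture scene [(0.66, array([312., 261.]))] [0.5273 0.1196 0.0074]
fixture top [(0.87, array([319., 256.]))] [0.5265 0.1125 0.0109]
   tri [ 0.529   0.114  -0.0008] 0.0019277622452288751
v_seat scene [(0.79, array([299., 261.]))] [0.5585 0.1392 0.0055]
v_seat top [(0.65, array([297., 250.]))] [0.5425 0.1638 0.0131]
   tri [0.5402 0.1613 0.0454] 0.0004342686128979112
v_face_left top [(0.59, array([290., 255.]))] [0.5305 0.1827 0.0106]
v_face_right scene [(0.68, array([301., 259.]))] [0.5559 0.1331 0.0083]
v_face_right top [(0.45, array([302., 253.]))] [0.535  0.1525 0.0121]
   tri [0.5359 0.152  0.0449] 0.0039306837066432725Traceback (most recent call last):
  File "<stdin>", line 9, in <module>
ValueError: it knows: barrel, barrel_front, fixture, kapton_tape, pedal_pad, rest, screw_dish, tweezers, uv_glue, v_face_left, v_face_right, v_seat
```

Run:
```python
from h import *
np.set_printoptions(precision=4,suppress=True)
P={n:bot.grab_frame(n) for n in("scene","top")}
for name in["pedal_pad","barrel","barrel_front","rest","screw_dish","kapton_tape","uv_glue","tweezers"]:
    rs=[]
    for n in P:
        m=bot.mark_of(P[n],name)
        if m:
            print(name,n,[(round(k["p"],2),np.round(k["xy"])) for k in m[:2]],world(P[n],*m[0]["xy"]));rs.append(ray(P[n],m[0]["xy"]))
    if len(rs)==2: print("   tri",*tri(*rs))
def rect(c,lo,hi,n):
    q=c[(c[:,2]>lo)&(c[:,2]<hi)]
    if len(q)<20: print(n,"few");return
    print(n,len(q),cv2.minAreaRect((q[:,:2]*1000).astype(np.float32)),"z",np.percentile(q[:,2],[2,50,98]))
for n in P:
    for name,b in(("fixture",[(.005,.015),(.045,.058),(.06,.08)]),("barrel",[(.02,.07)]),("rest",[(.004,.03)])):
        o=bot.outline_of(P[n],name)
        if not o: print(n,name,"none");continue
        m=cv2.erode(o[0]["pixels"].astype(np.uint8),np.ones((3,3)))>0
        c=cloud(P[n],m)
        for lo,hi in b: rect(c,lo,hi,f"{n} {name} {lo}")
```

```text
pedal_pad scene [(0.67, array([328., 236.]))] [0.5215 0.0482 0.0533]
pedal_pad top [(0.7, array([349., 260.])), (0.6, array([299., 249.]))] [0.5127 0.0392 0.0588]
   tri [0.5185 0.0421 0.0482] 0.005910909883709537
barrel scene [(0.66, array([275., 333.]))] [0.4572 0.3744 0.0499]
barrel top [(0.56, array([211., 287.])), (0.21, array([501., 283.]))] [0.4547 0.3656 0.0548]
   tri [0.4574 0.3702 0.0423] 0.002939486783662373
barrel_front scene [(0.85, array([256., 322.]))] [0.5172 0.3752 0.048 ]
barrel_front top [(0.8, array([211., 257.]))] [ 0.5303  0.3788 -0.0042]
   tri [0.5263 0.3694 0.0305] 0.0017352870290168782
rest scene [(0.89, array([274., 336.]))] [0.4544 0.3817 0.0487]
rest top [(0.72, array([215., 280.])), (0.49, array([318., 257.]))] [0.4717 0.3578 0.0459]
   tri [0.4717 0.3665 0.0061] 0.00133675972334581
screw_dish scene [(0.73, array([229., 280.])), (0.57, array([295., 267.]))] [ 0.6843  0.297  -0.0027]
screw_dish top [(0.75, array([245., 200.])), (0.27, array([455., 278.]))] [ 0.6719  0.2939 -0.0041]
   tri [0.6762 0.2963 0.0015] 0.006116063438695016
kapton_tape top [(0.78
[... 1248 characters left out ...]
.6448974609375, 114.28936767578125), (214.5980224609375, 176.6865234375), 85.66182708740234) z [0.0055 0.0097 0.0144]
top fixture 0.045 706 ((542.9716796875, 107.96566772460938), (178.83432006835938, 140.54478454589844), 85.93924713134766) z [0.0453 0.0501 0.0573]
top fixture 0.06 114 ((553.69140625, 101.81865692138672), (203.07620239257812, 43.80464172363281), 47.19498062133789) z [0.0604 0.0626 0.0759]
top barrel 0.02 650 ((459.4309387207031, 368.11492919921875), (29.28312873840332, 125.15612030029297), 84.93144989013672) z [0.0399 0.0501 0.0569]
top rest 0.004 202 ((464.7115173339844, 349.3905334472656), (13.796232223510742, 104.58277130126953), 85.05672454833984) z [0.0046 0.009  0.0262]
```

View pics/top0.png

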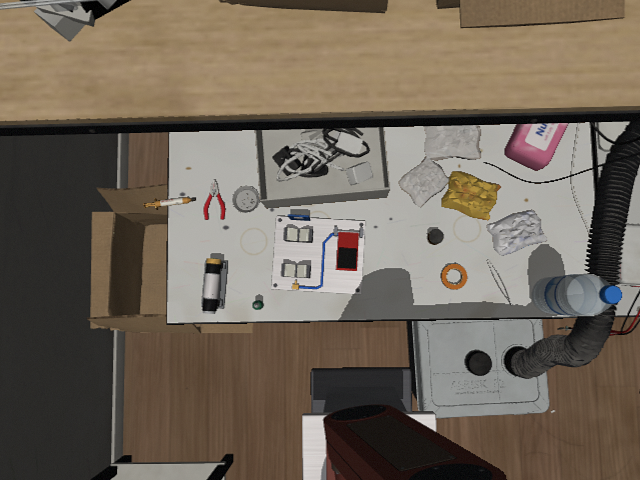

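View pics/scene0.png

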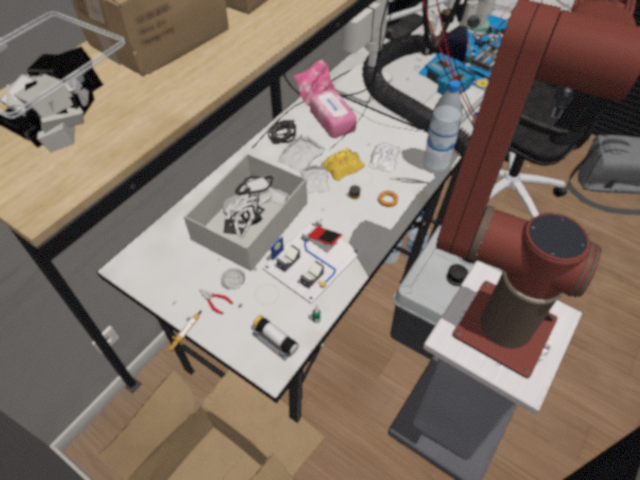

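The top view shows the fixture around (319,256), with the blue plate at (300,214), the V supports at (297,234) and (295,270), and the pedal at (347,250). The barrel is at (212,285) with its brass end up, which is +x, and the glue bottle is at (258,303). The scene view agrees. A tall water bottle stands near my path on the −y side.

```bash
cat >> h.py <<'E'
def goto(pos,yaw,n="",roll=180,pitch=0):
    """shift (25 mm) and turn (6 deg) in the present tool frame"""
    s=bot.get_state();Rt=R.from_euler("xyz",s["ee_rot"],degrees=True)
    d=Rt.inv().apply(np.array(pos)-s["tool_pos"])/.025
    w=(Rt.inv()*R.from_euler("xyz",[roll,pitch,yaw],degrees=True)).as_rotvec(degrees=True)/6
    print(n,"shift",np.round(d,2),"turn",np.round(w,2))
def wmount(pic,s):
    T=np.eye(4);T[:3,:3]=R.from_euler("xyz",s["ee_rot"],degrees=True).as_matrix();T[:3,3]=s["tool_pos"];return T@pic["mount"]
def wdirs(pic,u,v):
    K=pic["intrinsics"];x=(np.asarray(u)-K[0,2])/K[0,0];y=(np.asarray(v)-K[1,2])/K[1,1]
    th=np.hypot(x,y);k=np.where(th>1e-9,np.sin(th)/np.maximum(th,1e-9),1)
    return np.stack([x*k,y*k,np.cos(th)],-1)
def wray(pic,s,uv):
    T=wmount(pic,s);return T[:3,3],T[:3,:3]@wdirs(pic,*uv)
def wcloud(pic,s,mask):
    T=wmount(pic,s);v,u=np.nonzero(mask&(pic["z_map"]>0));d=wdirs(pic,u,v)
    return (d/d[:,2:]*pic["z_map"][v,u][:,None])@T[:3,:3].T+T[:3,3]
E
python3 - <<'E'
from h import *
np.set_printoptions(precision=4,suppress=True)
p=bot.grab_frame("top");c=cloud(p,np.ones((480,640),bool))
q=c[(c[:,2]>.04)&(c[:,2]<.4)&(c[:,1]<-.2)&(c[:,1]>-.9)&(c[:,0]<.6)&(c[:,0]>.3)]
for z in(.05,.12,.2,.3):
    k=q[q[:,2]>z]
    if len(k): print(z,len(k),k.min(0),k.max(0))
p=bot.grab_frame("wrist");print(p["mount"],p["intrinsics"])
goto([.45,.09,.40],-4.5,"over fixture")
E
```

```text
0.05 6891 [ 0.307  -0.6391  0.05  ] [ 0.5999 -0.3933  0.3192]
0.12 2467 [ 0.3797 -0.5903  0.1201] [ 0.4682 -0.3936  0.3192]
0.2 1775 [ 0.3827 -0.4662  0.2   ] [ 0.4661 -0.3969  0.3192]
0.3 334 [ 0.4086 -0.4585  0.3001] [ 0.442  -0.4234  0.3192]
[[-0.0011 -0.9583 -0.2858  0.0722]
 [ 1.     -0.0012  0.0001  0.0004]
 [-0.0004 -0.2858  0.9583  0.0306]
 [ 0.      0.      0.      1.    ]] [[371.6483   0.     320.8054]
 [  0.     371.6483 235.5929]
 [  0.       0.       1.    ]]
over fixture shift [ 18.32 -23.76   0.19] turn [-0.    0.    3.28]
```

```bash
python3 -m handwheel '0.5 -0.7 0 0 0 0 85; 1.4 -1.9 0 0 0 0 85; 2.4 -3.1 0 0 0 0 85; 3.3 -4.3 0 0 0 0 85; 4.2 -5.5 0 0 0 0 85'
python3 -m handwheel '1 -1.3 0 0 0 0 85; 2 -2.6 0 0 0 0 85; 3 -3.9 0 0 0 0 85; 4 -5.2 0 0 0 0 85; 5 -6.5 0 0 0 0 85'
python3 -m handwheel '1 -1.3 0 0 0 0 85; 2 -2.6 0 0 0 0 85; 3 -3.9 0 0 0 0 85; 4 -5.2 0 0 0 0 85; 5 -6.5 0 0 0 0 85'
python3 -m handwheel '1 -1.3 0 0 0 0.7 85; 2 -2.6 0 0 0 1.4 85; 3 -3.9 0 0 0 2.1 85; 3.8 -4.9 0 0 0 2.8 85; 4.1 -5.3 0 0 0 3.3 85'
python3 - <<'E'
from h import *
np.set_printoptions(precision=4,suppress=True)
s=bot.get_state();print(s["tool_pos"],s["ee_rot"],s["joint_positions"])
p=bot.grab_frame("wrist");save(p,"w1")
np.save("w1s.npy",s,allow_pickle=True);np.save("w1p.npy",p,allow_pickle=True)
for n in["fixture","v_seat","v_face_left","v_face_right","pedal_pad","barrel","barrel_front","rest"]:
    m=bot.mark_of(p,n)
    for k in m[:2]: print(n,round(k["p"],2),np.round(k["xy"]),wray(p,s,k["xy"])[1])
def rect(c,lo,hi,n):
    q=c[(c[:,2]>lo)&(c[:,2]<hi)]
    if len(q)>20: print(n,len(q),cv2.minAreaRect((q[:,:2]*1000).astype(np.float32)),"z",np.percentile(q[:,2],[2,50,98]))
for name,b in(("fixture",[(.007,.013),(.06,.08)]),("barrel",[(.02,.07)]),("rest",[(.004,.03)])):
    o=bot.outline_of(p,name)
    if not o: print(name,"none");continue
    c=wcloud(p,s,cv2.erode(o[0]["pixels"].astype(np.uint8),np.ones((3,3)))>0)
    for lo,hi in b: rect(c,lo,hi,f"{name} {lo}")
E
```

```text
time_s: 2.22
tool_pos: [0.2292, -0.4415, 0.4045]
ee_rot: [180.0, -0.0, 15.1]
wrist_force: [0.4, 0.2, 0.4]
gripper_width: 0.0848
finger_force: 0.0
time_s: 2.63
tool_pos: [0.3072, -0.2516, 0.4049]
ee_rot: [180.0, -0.0, 15.1]
wrist_force: [0.8, 0.6, -0.3]
gripper_width: 0.0851
finger_force: 0.0
time_s: 3.05
tool_pos: [0.3853, -0.0619, 0.4052]
ee_rot: [179.9, -0.1, 15.2]
wrist_force: [0.8, -0.2, 0.9]
gripper_width: 0.0851
finger_force: 0.0
time_s: 3.47
tool_pos: [0.4501, 0.0943, 0.405]
ee_rot: [-179.9, -0.1, -4.6]
wrist_force: [0.1, -0.1, 0.4]
gripper_width: 0.085
finger_force: 0.0
[0.4501 0.0943 0.405 ] [-179.9129   -0.0591   -4.644 ] [  1.9693 -10.7    111.0644   0.0811  79.5669  96.5987]
fixture 0.76 [298. 122.] [ 0.0221  0.0601 -0.998 ]
v_seat 0.93 [233. 123.] [ 0.0391  0.2285 -0.9728]
v_seat 0.47 [631. 180.] [-0.1209 -0.7298 -0.6729]
pedal_pad 0.92 [371. 137.] [-0.0329 -0.1301 -0.991 ]
pedal_pad 0.65 [123.  21.] [ 0.3355  0.4541 -0.8254]
barrel 0.57 [ 73. 221.] [-0.137   0.6322 -0.7626]
barrel_front 0.8 [ 62. 163.] [ 0.01    0.6396 -0.7687]
rest 0.97 [ 92. 210.] [-0.1224  0.5888 -0.799 ]
fixture 0.007 24041 ((531.7095336914062, 112.8508529663086), (217.8433837890625, 177.6227569580078), 85.64644622802734) z [0.0086 0.0102 0.0119]
fixture 0.06 1188 ((555.8990478515625, 101.30763244628906), (203.21490478515625, 41.058712005615234), 43.31267166137695) z [0.0601 0.0619 0.0731]
barrel 0.02 2981 ((461.2152099609375, 364.5176086425781), (28.183515548706055, 129.04913330078125), 85.48314666748047) z [0.0332 0.0489 0.0536]
rest 0.004 1796 ((465.1664733886719, 353.174560546875), (28.413949966430664, 113.72587585449219), 84.72920989990234) z [0.0049 0.0082 0.0262]
```

View pics/w1.png

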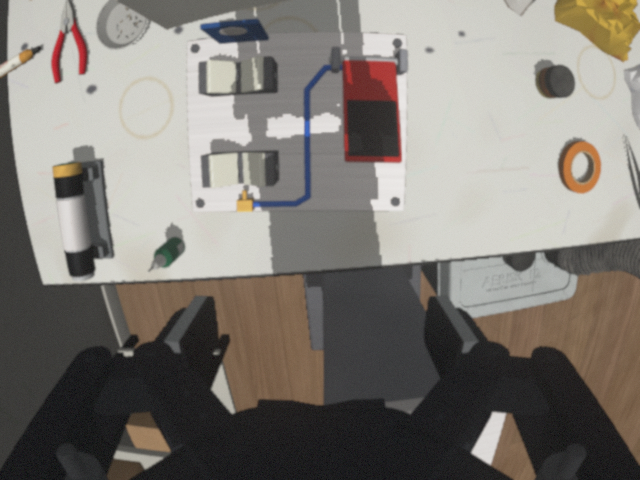

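The wrist view shows the fixture with its V supports at (238,75) and (240,168), the blue plate at (235,30) and the pedal at (372,110). The barrel is at (73,220), brass end up, with the glue bottle at (167,252). Wrist and top views agree on the fixture at about (0.5317, 0.1132), yaw −4.35°. Next I go above the pedal.

Run:
```python
from h import *
goto([.509,.0455,.245],-4.4)
```

```text
shift [2.52 1.58 6.39] turn [-0.   -0.   -0.05]
```

```bash
python3 -m handwheel '0.5 0.3 1.2 0 0 0 0; 1 0.6 2.4 0 0 0 0; 1.5 1 3.6 0 0 0 0; 2 1.3 4.8 0 0 0 0; 2.52 1.58 6 0 0 0 0'
python3 -m handwheel '0 0 0.2 0 0 0 0; 0 0 0.4 0 0 0 0; 0 0 0.4 0 0 0 0; 0 0 0.4 0 0 0 0; 0 0 0.4 0 0 0 0'
python3 - <<'E'
from h import *
s=bot.get_state();p=bot.grab_frame("wrist");save(p,"w2");print(s["tool_pos"],s["wrist_force"])
for k in bot.mark_of(p,"pedal_pad")[:2]:
    o,d=wray(p,s,k["xy"]);print(k["p"],o+d*(.057-o[2])/d[2])
E
```

```text
time_s: 4.48
tool_pos: [0.5094, 0.0455, 0.2536]
ee_rot: [180.0, -0.0, -4.7]
wrist_force: [0.3, -0.8, -0.0]
gripper_width: 0.0251
finger_force: 0.0
time_s: 4.9
tool_pos: [0.5095, 0.0467, 0.2468]
ee_rot: [-180.0, -0.2, -4.6]
wrist_force: [-0.5, 0.1, 0.5]
gripper_width: 0.0
finger_force: 0.0
[0.50953747 0.04667138 0.24681575] [-0.48199115  0.11577876  0.52537301]
0.88 [0.51142483 0.04364737 0.057     ]
```

View pics/w2.png

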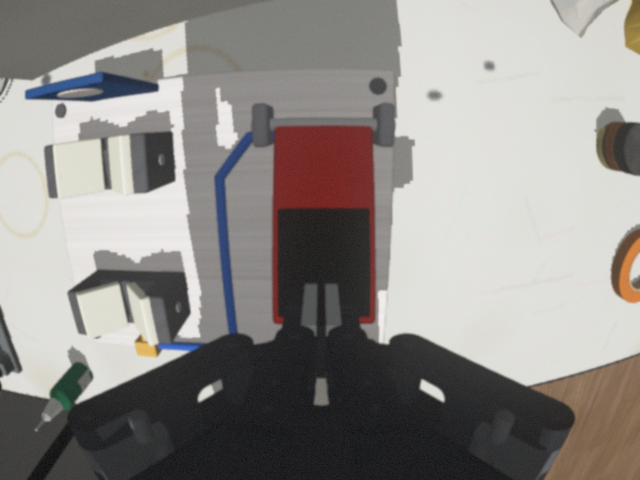

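The closed fingers, at about (322,320), are over the black tread (278–372, 208–320) and centred on its width. I press straight down.

```bash
python3 -m handwheel '0 0 0.25 0 0 0 0; 0 0 0.5 0 0 0 0; 0 0 0.75 0 0 0 0; 0 0 0.9 0 0 0 0; 0 0 1.0 0 0 0 0'
python3 -m handwheel '0 0 0.1 0 0 0 0; 0 0 0.2 0 0 0 0; 0 0 0.3 0 0 0 0; 0 0 0.4 0 0 0 0; 0 0 0.45 0 0 0 0'
```

```text
time_s: 5.42
tool_pos: [0.5085, 0.0464, 0.2189]
ee_rot: [-180.0, 0.1, -4.6]
wrist_force: [-4.1, 1.2, 4.8]
gripper_width: 0.0
finger_force: 2.4
time_s: 5.83
tool_pos: [0.5086, 0.0464, 0.2082]
ee_rot: [-180.0, 0.1, -4.6]
wrist_force: [-7.8, 1.3, 16.8]
gripper_width: 0.0
finger_force: 8.2
```

```bash
python3 -m handwheel '0 0 0.03 0 0 0 0; 0 0 0.05 0 0 0 0; 0 0 0.05 0 0 0 0; 0 0 0.05 0 0 0 0; 0 0 0.05 0 0 0 0'
```

```text
time_s: 6.25
tool_pos: [0.5087, 0.0464, 0.2081]
ee_rot: [180.0, 0.1, -4.6]
wrist_force: [-9.4, 1.0, 17.8]
gripper_width: 0.0003
finger_force: 8.7
```

The tool stopped at z 0.208 and the force kept building to 17.8 N, so the pedal is on its stop. I lift off and go to look at the barrel.

```bash
python3 -m handwheel '0 0 -0.4 0 0 0 0; 0 0 -1 0 0 0 0; 0 0 -1.8 0 0 0 0; 0 0 -2.8 0 0 0 0; 0 0 -3.8 0 0 0 0'
python3 - <<'E'
from h import *
s=bot.get_state();p=bot.grab_frame("wrist")
o=bot.outline_of(p,"pedal_pad")
if o:
    c=wcloud(p,s,o[0]["pixels"]);c=c[c[:,2]<.1];print("pedal z",np.percentile(c[:,2],[2,50,98]))
goto([.40,.366,.33],-4.7)
E
```

```text
time_s: 6.67
tool_pos: [0.5087, 0.0463, 0.3021]
ee_rot: [180.0, 0.1, -4.6]
wrist_force: [0.1, 0.2, 1.1]
gripper_width: -0.0003
finger_force: 0.0
pedal z [0.02827604 0.0476898  0.06192258]
 shift [ -5.45 -12.39  -0.99] turn [-0.   -0.08  0.01]
```

```bash
python3 -m handwheel '-0.4 -1 -1 0 0 0 85; -1 -2.3 -1 0 0 0 85; -1.6 -3.6 -1 0 0 0 85; -2.2 -4.9 -1 0 0 0 85; -2.8 -6.2 -1 0 0 0 85'
python3 -m handwheel '-0.6 -1.3 0 0 0 0 85; -1.2 -2.6 0 0 0 0 85; -1.8 -3.9 0 0 0 0 85; -2.3 -5.2 0 0 0 0 85; -2.65 -6.2 0 0 0 0 85'
python3 -m handwheel '0 0 0 0 0 0 85; 0 0 0 0 0 0 85; 0 0 0 0 0 0 85; 0 0 0 0 0 0 85; 0 0 0 0 0 0 85'
cat > b.py <<'E'
from h import *
np.set_printoptions(precision=4,suppress=True)
s=bot.get_state();p=bot.grab_frame("wrist");save(p,"w3")
print(s["tool_pos"],s["ee_rot"],s["joint_positions"])
for n in["barrel","barrel_front","rest"]:
    for k in bot.mark_of(p,n)[:1]:
        o,d=wray(p,s,k["xy"]);z=.036 if n!="rest" else 0
        print(n,round(k["p"],2),np.round(k["xy"]),o+d*(z-o[2])/d[2])
for n,lo,hi in(("barrel",.036,.06),("rest",.005,.012)):
    o=bot.outline_of(p,n)
    c=wcloud(p,s,o[0]["pixels"]);c=c[(c[:,2]>lo)&(c[:,2]<hi)];print(n,len(c),cv2.minAreaRect((c[:,:2]*1000).astype(np.float32)),np.percentile(c[:,2],[2,50,98]))
E
python3 b.py
```

```text
time_s: 7.18
tool_pos: [0.4508, 0.2076, 0.3261]
ee_rot: [180.0, 0.0, -4.7]
wrist_force: [-0.1, 0.9, 0.3]
gripper_width: 0.0603
finger_force: 0.0
time_s: 7.6
tool_pos: [0.3967, 0.3684, 0.3258]
ee_rot: [180.0, 0.1, -4.6]
wrist_force: [0.4, -0.6, 0.0]
gripper_width: 0.0851
finger_force: 0.0
time_s: 8.02
tool_pos: [0.3987, 0.3652, 0.3269]
ee_rot: [180.0, 0.0, -4.7]
wrist_force: [-0.4, -0.8, -0.4]
gripper_width: 0.0851
finger_force: 0.0
[0.3987 0.3652 0.3269] [179.9716   0.0148  -4.7259] [ 34.1359   5.1496 104.5188  -0.0136  70.361  128.8663]
barrel 0.79 [311. 144.] [0.4601 0.3662 0.036 ]
barrel_front 0.57 [304.  54.] [0.5243 0.3658 0.036 ]
rest 0.4 [581.  62.] [0.5308 0.1093 0.    ]
barrel 8941 ((459.9681091308594, 368.9257507324219), (33.256752014160156, 130.47714233398438), 84.77396392822266) [0.0409 0.0508 0.0538]
rest 2641 ((464.9110107421875, 368.3801574707031), (56.43064498901367, 115.26869201660156), 85.4616470336914) [0.0064 0.0081 0.0096]
```

View pics/w3.png

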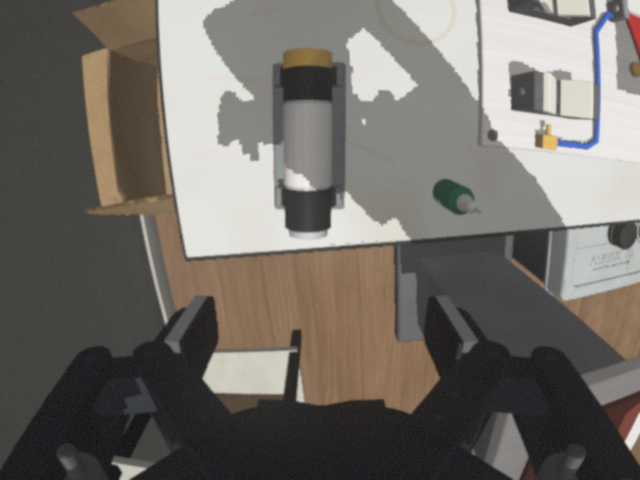

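Seen from above, the barrel runs from (307,55) at the brass end to (307,235) and lies straight in its rest. The path is clear, with the glue at (457,196). Grasp target is (0.460, 0.368), yaw −5°.

Run:
```python
from h import *
goto([.460,.368,.230],-5)
```

```text
shift [ 2.45 -0.28  3.89] turn [-0.   -0.    0.05]
```

```bash
python3 -m handwheel '0.5 -0.1 0.7 0 0 0.05 85; 1.1 -0.1 1.6 0 0 0.05 85; 1.7 -0.2 2.5 0 0 0.05 85; 2.2 -0.28 3.3 0 0 0.05 85; 2.45 -0.28 3.85 0 0 0.05 85'
python3 -m handwheel '0 0 0 0 0 0 85; 0 0 0 0 0 0 85; 0 0 0 0 0 0 85; 0 0 0 0 0 0 85; 0 0 0 0 0 0 85'
python3 - <<'E'
from h import *
np.set_printoptions(precision=4,suppress=True)
goto([.460,.368,.189],-5)
s=bot.get_state();p=bot.grab_frame("wrist");save(p,"w4")
for n in("barrel","barrel_front"):
    for k in bot.mark_of(p,n)[:1]:
        o,d=wray(p,s,k["xy"]);print(n,k["p"],k["xy"],o+d*(.036-o[2])/d[2])
o=bot.outline_of(p,"barrel")[0];c=wcloud(p,s,o["pixels"]);c=c[(c[:,2]>.03)&(c[:,2]<.06)]
print(o["extent"],cv2.minAreaRect((c[:,:2]*1000).astype(np.float32)))
E
```

```text
time_s: 8.73
tool_pos: [0.4607, 0.3679, 0.229]
ee_rot: [180.0, 0.0, -5.0]
wrist_force: [-0.4, -0.2, -0.8]
gripper_width: 0.0849
finger_force: 0.0
time_s: 9.15
tool_pos: [0.4599, 0.3688, 0.2325]
ee_rot: [-179.9, -0.1, -4.9]
wrist_force: [-0.8, 0.7, 0.2]
gripper_width: 0.0853
finger_force: 0.0
 shift [0.   0.03 1.74] turn [-0.01 -0.02  0.02]
barrel 0.58 [320.9, 282.7] [0.4592 0.3686 0.036 ]
barrel_front 0.87 [319.3, 145.5] [0.5245 0.3636 0.036 ]
[280.5, 140.6, 358.7, 401.2] ((460.37744140625, 368.85650634765625), (33.576866149902344, 131.2643280029297), 85.00879669189453)
```

View pics/w4.png

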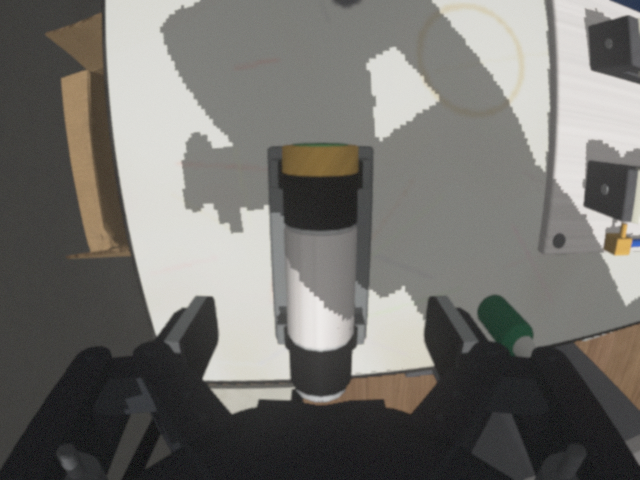

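The barrel is centred between the fingers (axis at column 320, fingers at 200 and 440) and its yaw matches the tool's. I go down, close and lift.

```bash
python3 -m handwheel '0 0 0.3 0 0 0 85; 0 0 0.7 0 0 0 85; 0 0 1.1 0 0 0 85; 0 0 1.5 0 0 0 85; 0 0 1.72 0 0 0 85'
python3 -m handwheel '0 0 0 0 0 0 85; 0 0 0 0 0 0 60; 0 0 0 0 0 0 45; 0 0 0 0 0 0 36; 0 0 0 0 0 0 20'
python3 -m handwheel '0 0 0 0 0 0 20; 0 0 0 0 0 0 20; 0 0 0 0 0 0 20; 0 0 0 0 0 0 20; 0 0 0 0 0 0 20'
```

```text
time_s: 9.77
tool_pos: [0.459, 0.3678, 0.1853]
ee_rot: [179.9, 0.2, -4.9]
wrist_force: [-0.6, 0.1, 0.3]
gripper_width: 0.085
finger_force: 0.0
time_s: 10.18
tool_pos: [0.4602, 0.3685, 0.1886]
ee_rot: [-180.0, -0.1, -4.9]
wrist_force: [-0.4, 0.2, -0.8]
gripper_width: 0.0381
finger_force: 0.0
time_s: 10.6
tool_pos: [0.4603, 0.369, 0.189]
ee_rot: [-179.9, -0.1, -4.9]
wrist_force: [0.2, 5.0, 5.1]
gripper_width: 0.0322
finger_force: 59.9
```

```bash
python3 -m handwheel '0 0 -0.3 0 0 0 20; 0 0 -0.9 0 0 0 20; 0 0 -1.8 0 0 0 20; 0 0 -2.8 0 0 0 20; 0 0 -3.8 0 0 0 20'
python3 - <<'E'
from h import *
goto([.5355,.163,.285],-4.35)
E
```

```text
time_s: 11.02
tool_pos: [0.459, 0.3673, 0.2823]
ee_rot: [179.8, 0.2, -4.9]
wrist_force: [0.7, -0.8, -1.3]
gripper_width: 0.0326
finger_force: 59.7
 shift [ 3.75  7.88 -0.09] turn [ 0.04  0.03 -0.1 ]
```

```bash
python3 -m handwheel '0.5 1 0 0 0 0 20; 1.1 2.3 0 0 0 0 20; 1.7 3.6 0 0 0 0 20; 2.3 4.8 0 0 0 -0.1 20; 2.8 5.8 0 0 0 -0.1 20'
python3 -m handwheel '0.4 0.8 0 0 0 0 20; 0.7 1.5 0 0 0 0 20; 0.9 1.95 0 0 0 0 20; 0.95 2.08 0 0 0 0 20; 0.95 2.08 0 0 0 0 20'
python3 -m handwheel '0 0 0 0 0 0 20; 0 0 0 0 0 0 20; 0 0 0 0 0 0 20; 0 0 0 0 0 0 20; 0 0 0 0 0 0 20'
python3 - <<'E'
from h import *
np.set_printoptions(precision=4,suppress=True)
s=bot.get_state();p=bot.grab_frame("wrist");save(p,"w5")
print(s["tool_pos"],s["ee_rot"],s["wrist_force"])
m=bot.outline_of(p,"barrel")
if m:
    c=wcloud(p,s,m[0]["pixels"]);t=s["tool_pos"][2];c=c[(c[:,2]>t-.155)&(c[:,2]<t-.12)];print("barrel",cv2.minAreaRect((c[:,:2]*1000).astype(np.float32)),np.percentile(c[:,2],[2,98]))
m=bot.outline_of(p,"fixture")
if m:
    a=wcloud(p,s,m[0]["pixels"])
    for lo,hi in((.007,.013),(.068,.08)):
        c=a[(a[:,2]>lo)&(a[:,2]<hi)];print("fix",len(c),cv2.minAreaRect((c[:,:2]*1000).astype(np.float32)))
for v in("scene","top"):
    q=bot.grab_frame(v);save(q,v+"5")
    for n,z in(("barrel",s["tool_pos"][2]-.155),("barrel_front",s["tool_pos"][2]-.155)):
        for k in bot.mark_of(q,n)[:1]:
            o,d=ray(q,k["xy"]);print(v,n,round(k["p"],2),o+d*(z-o[2])/d[2])
E
```

```text
time_s: 11.43
tool_pos: [0.5168, 0.2152, 0.282]
ee_rot: [179.9, 0.1, -4.3]
wrist_force: [0.1, -0.3, -2.5]
gripper_width: 0.0324
finger_force: 59.9
time_s: 11.85
tool_pos: [0.5367, 0.1634, 0.2824]
ee_rot: [180.0, 0.1, -4.4]
wrist_force: [-0.3, -0.2, -1.2]
gripper_width: 0.0326
finger_force: 59.9
time_s: 12.27
tool_pos: [0.5366, 0.1649, 0.2829]
ee_rot: [-180.0, 0.0, -4.3]
wrist_force: [0.5, 0.5, -1.8]
gripper_width: 0.0326
finger_force: 59.9
[0.5366 0.1649 0.2829] [-179.9989    0.0055   -4.2631] [ 0.46    0.5302 -1.8015]
barrel ((552.749267578125, 163.42681884765625), (34.04685592651367, 98.6101303100586), 85.72529602050781) [0.1346 0.1475]
fix 32540 ((531.6676025390625, 113.49771118164062), (220.31170654296875, 180.32554626464844), 85.60331726074219)
fix 1093 ((619.8896484375, 156.7599639892578), (49.640071868896484, 5.125484466552734), 85.23933410644531)
scene barrel 0.63 [0.5305 0.1556 0.1279]
scene barrel_front 0.6 [0.598  0.1655 0.1279]
top barrel 0.82 [0.539  0.1667 0.1279]
top barrel_front 0.32 [0.4148 0.2453 0.1279]
```

View pics/w5.png

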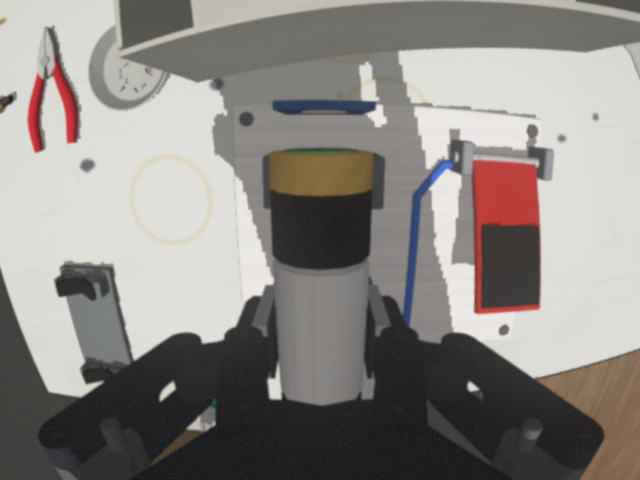

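The barrel is gripped level, with its brass end at (320,170) pointing to the blue plate at (323,106) and lined up with it. Fixture refit: (0.5317, 0.1135), yaw −4.4°, which puts the seat at (0.5355, 0.1634).

Run:
```python
from h import *
goto([.5354,.1636,.218],-4.4)
```

```text
shift [-0.06  0.03  2.6 ] turn [-0.   -0.    0.01]
```

```bash
python3 -m handwheel '-0.06 0.04 0.5 0 0 0.02 20; -0.06 0.04 1.1 0 0 0.02 20; -0.06 0.04 1.7 0 0 0.02 20; -0.06 0.04 2.2 0 0 0.02 20; -0.06 0.04 2.5 0 0 0.02 20'
python3 -m handwheel '0 0 0 0 0 0 20; 0 0 0 0 0 0 20; 0 0 0 0 0 0 20; 0 0 0 0 0 0 20; 0 0 0 0 0 0 20'
python3 - <<'E'
from h import *
np.set_printoptions(precision=4,suppress=True)
s=bot.get_state();p=bot.grab_frame("wrist");save(p,"w6")
print(s["tool_pos"],s["ee_rot"],s["wrist_force"])
goto([.5354,.1636,.208],-4.4)
m=bot.outline_of(p,"barrel")
c=wcloud(p,s,m[0]["pixels"]);t=s["tool_pos"][2];c=c[(c[:,2]>t-.155)&(c[:,2]<t-.12)];print("barrel",cv2.minAreaRect((c[:,:2]*1000).astype(np.float32)),np.percentile(c[:,2],[2,98]))
a=wcloud(p,s,np.ones((480,640),bool));a=a[np.hypot(a[:,0]-.62,a[:,1]-.157)<.05]
c=a[(a[:,2]>.068)&(a[:,2]<.08)];print("plate",len(c),cv2.minAreaRect((c[:,:2]*1000).astype(np.float32)))
E
```

```text
time_s: 13.13
tool_pos: [0.5343, 0.1631, 0.2179]
ee_rot: [180.0, 0.2, -4.5]
wrist_force: [-0.4, -0.1, -1.5]
gripper_width: 0.0324
finger_force: 59.9
time_s: 13.55
tool_pos: [0.5358, 0.1634, 0.2214]
ee_rot: [-180.0, -0.1, -4.4]
wrist_force: [0.5, 0.5, -2.1]
gripper_width: 0.0325
finger_force: 59.9
[0.5358 0.1634 0.2214] [-179.9747   -0.1035   -4.4455] [ 0.4908  0.4838 -2.0892]
 shift [-0.01 -0.01  0.53] turn [-0.   -0.01 -0.01]
barrel ((552.417724609375, 161.6898651123047), (34.43074035644531, 98.4523696899414), 84.85795593261719) [0.0732 0.0861]
plate 5044 ((615.2459106445312, 158.2635498046875), (91.26233673095703, 53.73956298828125), 13.000299453735352)
```

View pics/w6.png

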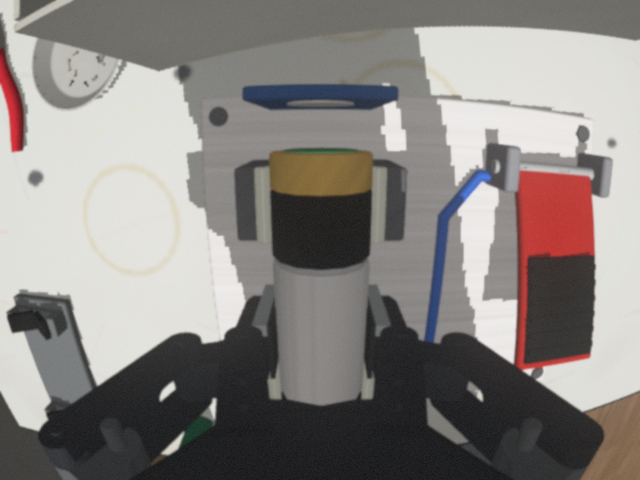

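The barrel (270–373 in columns) sits symmetrically between the support walls (237–405), clear of the blue plate. I lower it slowly.

```bash
python3 -m handwheel '-0.03 0 0.1 0 0 0 20; -0.03 0 0.2 0 0 0 20; -0.03 0 0.3 0 0 0 20; -0.03 0 0.38 0 0 0 20; -0.03 0 0.42 0 0 0 20'
python3 -m handwheel '0 0 0.03 0 0 0 20; 0 0 0.05 0 0 0 20; 0 0 0.07 0 0 0 20; 0 0 0.08 0 0 0 20; 0 0 0.08 0 0 0 20'
```

```text
time_s: 14.07
tool_pos: [0.5343, 0.1634, 0.2093]
ee_rot: [180.0, 0.0, -4.4]
wrist_force: [0.4, 0.5, -2.3]
gripper_width: 0.0326
finger_force: 59.9
time_s: 14.48
tool_pos: [0.5347, 0.1635, 0.2082]
ee_rot: [-180.0, -0.0, -4.4]
wrist_force: [-0.1, 1.8, 0.4]
gripper_width: 0.0322
finger_force: 59.9
```

```bash
python3 -m handwheel '0 0 0.02 0 0 0 20; 0 0 0.04 0 0 0 20; 0 0 0.05 0 0 0 20; 0 0 0.05 0 0 0 20; 0 0 0.05 0 0 0 20'
```

```text
time_s: 14.9
tool_pos: [0.5348, 0.1637, 0.208]
ee_rot: [-180.0, -0.0, -4.4]
wrist_force: [-4.1, 1.2, 7.9]
gripper_width: 0.0323
finger_force: 60.8
```

```bash
python3 -m handwheel '-0.01 0 0.01 0 0 0 20; -0.02 0 0.01 0 0 0 20; -0.02 0 0.01 0 0 0 20; -0.02 0 0.01 0 0 0 20; -0.02 0 0.01 0 0 0 20'
python3 - <<'E'
from h import *
np.set_printoptions(precision=4,suppress=True)
for _ in range(2):
    s=bot.get_state();p=bot.grab_frame("wrist");print(s["tool_pos"],s["ee_rot"],s["wrist_force"],s["torque"])
save(p,"w7")
m=bot.outline_of(p,"barrel")
c=wcloud(p,s,m[0]["pixels"]);t=s["tool_pos"][2];c=c[(c[:,2]>t-.155)&(c[:,2]<t-.12)]
(cx,cy),_,_=cv2.minAreaRect((c[:,:2]*1000).astype(np.float32));print(cx,cy,_,np.percentile(c[:,2],[2,98]))
c=wcloud(p,s,p["z_map"]>0);c=c[np.hypot(c[:,0]-.6199,c[:,1]-.1568)<.03]
e=c[(c[:,2]>.066)&(c[:,2]<.08)];u=np.array([np.cos(np.radians(4.4)),-np.sin(np.radians(4.4))]);a=(e[:,:2]-[.5355,.1634])@u
print("along axis, from seat:",np.round(np.histogram(a,bins=np.arange(.05,.095,.003))[0]),np.percentile(a[a>.075],[2,50,98]))
E
```

```text
time_s: 15.32
tool_pos: [0.5346, 0.1637, 0.208]
ee_rot: [-180.0, -0.1, -4.4]
wrist_force: [-3.1, 1.5, 9.3]
gripper_width: 0.0327
finger_force: 60.8
[0.5346 0.1637 0.208 ] [-179.9646   -0.0976   -4.4433] [-3.0909  1.46    9.2602] [ 0.1785  0.4937 -0.0279]
[0.5346 0.1637 0.208 ] [-179.9644   -0.0956   -4.4444] [-3.5515  1.5224  8.314 ] [ 0.0972  0.5339 -0.0052]
551.7498779296875 161.94921875 85.50493621826172 [0.0602 0.0726]
along axis, from seat: [   0  190  801  884  793    0    0    0    0    0  848 1822  594    0] [0.0821 0.0843 0.0869]
```

View pics/w7.png

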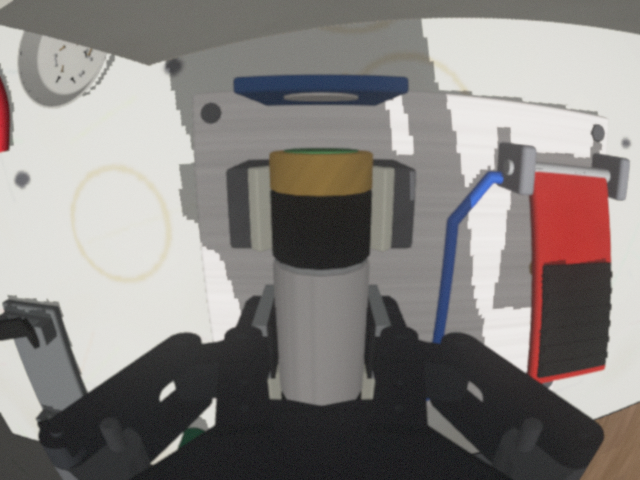

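Barrel front is at about 65 mm and the blue plate at 82 mm from the seat, so it is centred and seated. I relieve the small sideways force.

```bash
python3 -m handwheel '-0.01 0 0 0 0 0 20; -0.02 -0.01 0 0 0 0 20; -0.03 -0.01 0 0 0 0 20; -0.04 -0.01 0 0 0 0 20; -0.04 -0.01 0 0 0 0 20'
python3 -m handwheel '0 0 0 0 0 0 20; 0 0 0 0 0 0 20; 0 0 0 0 0 0 20; 0 0 0 0 0 0 20; 0 0 0 0 0 0 20'
```

```text
time_s: 15.88
tool_pos: [0.5343, 0.1638, 0.208]
ee_rot: [-180.0, -0.2, -4.4]
wrist_force: [1.5, 1.0, 6.7]
gripper_width: 0.0325
finger_force: 60.6
time_s: 16.3
tool_pos: [0.5343, 0.1638, 0.208]
ee_rot: [-180.0, -0.2, -4.4]
wrist_force: [0.2, -0.9, 6.1]
gripper_width: 0.0326
finger_force: 60.6
```

```bash
python3 -m handwheel '0 0 0.01 0 0 0 20; 0 0 0.015 0 0 0 20; 0 0 0.015 0 0 0 20; 0 0 0.015 0 0 0 20; 0 0 0.015 0 0 0 20'
python3 -m handwheel '0 0 0 0 0 0 20; 0 0 0 0 0 0 20; 0 0 0 0 0 0 20; 0 0 0 0 0 0 20; 0 0 0 0 0 0 20'
```

```text
time_s: 16.72
tool_pos: [0.5343, 0.1638, 0.2079]
ee_rot: [-180.0, -0.2, -4.4]
wrist_force: [-1.3, -0.2, 8.6]
gripper_width: 0.0324
finger_force: 60.7
time_s: 17.13
tool_pos: [0.5343, 0.1638, 0.208]
ee_rot: [-180.0, -0.2, -4.4]
wrist_force: [-1.3, -0.6, 8.9]
gripper_width: 0.0326
finger_force: 60.7
```

```bash
python3 -c "
from workcell import bot
print(bot.hand_in())"
```

```text
the job is handed in; nothing more can be done
None
```

Job handed in at 17 s: I pressed the pedal to its stop and it came back up, then seated the barrel in the V-block, centred to about 1 mm with its brass end towards the blue plate, still gripped and pushed straight down at about 9–11 N.

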